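Start and run down a centrifuge rotor's hold-down nut

TASK

Secure the rotor in the open centrifuge with its winged hold-down nut: set the nut level on the end of the spindle, turn it gently backward (anticlockwise from above) until you feel it drop into the thread start, then run it forward (clockwise) until it sits flat on the rotor hub and is hand-tight. Do not force the nut forward before it has dropped and do not overtighten it; let go of it at the end and leave the other things on the bench where they are.

Things in the scene. Friction and masses are not known exactly. Their poses are not given: they have to be found in the camera images.
- centrifuge: Open bench microcentrifuge, fixed: round white housing 212 mm across, rim 98 mm above the bench, grey control panel at its front (-x), lid standing open at its back (+x), leaning away, up to 0.3 m high and 100 mm or more behind the spindle. Origin: on the bench, under the spindle axis; z up. The upright steel spindle in its middle is braked and does not turn.
- rotor: Aluminium rotor, 150 mm across, seated on the spindle, fixed; six capped microtubes in it, all lower than its hub. Origin: centre of its flat hub face (54 mm across), on the spindle axis, 80 mm above the bench; z up.
- hub_face (a point): Centre of the rotor's flat hub face, on the spindle axis; the nut's flange must end flat on it. From the drop the nut takes about 1.3 to 1.8 rad forward (clockwise from above), sinking 17 mm a turn, until it touches the face, 0.6 to 0.9 rad more to take up the thread's play; then each 0.1 rad adds about 7 N of clamping. Hand-tight: 8 to 20 N, a moment of 0.12 to 0.28 N m.
- spindle_end (a point): On the spindle axis at its flat end land (28 mm across), 17.5 mm above the hub face. On the land: a nose 19 mm across tapering to 9 mm, 9 mm high, and two stop shoulders 3 mm high. Thread below: right-handed, two-start, lead 17 mm, axial play 1.5 mm, repeats every half turn. Its two starts are slots in the land; their angle is not measured and differs each time.
- nut: Winged hold-down nut, 0.14 to 0.24 kg, loose, upright on the bench: fluted aluminium hub 41 mm across, top at 31 mm, flange 48 mm across below, bore 30 mm across and 28 mm deep with a flared mouth; blue wing bar on top. Origin: centre of its underside; z up; x along the wings; a half turn looks the same.
- nut_grip (a point): Centre of the nut's wing bar, on its axis, 40.5 mm above the underside. The bar is 66 mm long along x, 21 mm high (30 to 51 mm above the underside), 11 mm thick along y and flat for its middle 34 mm: pinch it there, or embrace it loosely to turn the nut and let it sink by its weight.
- nut_lugs (a point): On the nut's axis, 8 mm above its underside, level with its two thread lugs, which stick inward on the line of the wings (x). Set on with wings along the centrifuge's x, they stand on the end land (underside 11.5 mm above the hub face) and drop 6 to 8 mm after 0.3 to 1.9 rad backward (anticlockwise); a shoulder then stops it. Turned forward first, they butt on a shoulder.
- beaker: Glass beaker, 72 mm across, 95 mm high, loose bystander; origin centre of its foot. Farther left, round x 0.61, y -0.08, stands a fixed pipette stand over 0.3 m high, 130 mm across: pass in front of it.
- label_roll: Roll of white labels lying flat, 66 mm across, 24 mm high, loose bystander; origin centre of its underside.
- bottle_blue: White bottle with blue cap, 61 mm across, 130 mm high, loose bystander; origin centre of its foot.
- sample_cup: Cup with red screw lid, 64 mm across, 72 mm high, loose bystander; origin centre of its foot.
- bottle_amber: Amber bottle with black cap, 73 mm across, 155 mm high, loose bystander; origin centre of its foot.
Things that resemble listed ones, but are neither listed nor needed, are in the scene too. Leave any green or purple look-alike of the nut alone.

How it is judged (in metres and radians):
On the way, in this order (a step that is already met when the one before it is completed fails the run):
1. the nut is set level on the end of the spindle, lugs on top of the thread (horizontal distance between nut and hub_face below 0.003 m and angle between nut's own z axis and vertical below 0.12 rad and z of nut in the frame of hub_face between 0.0085 and 0.018 m), for 0.2 s.
2. the nut has dropped into the thread start (horizontal distance between nut and hub_face below 0.003 m and angle between nut's own z axis and vertical below 0.22 rad and z of nut in the frame of hub_face between 0.0015 and 0.0072 m), for 0.1 s.
At the end, for the whole second after the job is handed in: The nut is threaded on: flat on the rotor hub (underside within 1 mm of the hub face, within 3 mm of the axis, tilted less than 0.05 rad), clamping the hub with more than 6 N by itself, at rest and let go; bystanders within 20 mm of where they stood (z of nut in the frame of hub_face between -0.002 and 0.001 m and horizontal distance between nut and hub_face below 0.003 m and angle between nut's own z axis and vertical below 0.05 rad and contact force between nut and rotor above 6 N and linear speed of nut below 0.01 m/s); the robot touches nothing.
It fails at once if the nut is overtightened or rammed down: it bears on the rotor hub with more than 45 N (contact force between nut and rotor above 45 N).
It fails at once if the nut is forced: thread and hub together take more than 90 N from it (contact force between nut and centrifuge above 90 N).
It fails at once if a bystander is pushed more than 20 mm (distance of any of beaker, label_roll, bottle_blue, sample_cup, bottle_amber from where it was at the start of the episode above 0.02 m).
It also fails if it takes over 69 s, if anything falls off the work surface, if the arm or the gripper's body presses on something with over 40 N, if the wrist force passes 120 N, or if a joint passes its speed limit or range.

ROBOT

A 7-joint arm with a two-finger parallel gripper is mounted at the origin on a cart in front of the work surface, level with it; the furniture and walls round the work are solid. World frame = base frame: x ahead of the robot, y to its left, z up, the work surface at z = 0. Lengths are in m, angles in degrees, forces in N, time in s.
With the tool pointing down it reaches from about 0.35 to 0.775 m from the base axis. Payload 3.1 kg.
Tool frame: the origin (TCP) lies on the centre line of the jaws, within the pads' length; the fingertips stand 17 mm ahead of it and the grasp point (between the pads) lies 2 mm behind it (robot.tip_reach is the distance from the TCP to the fingertips, in m); z points along the fingers, y is the line along which they close (so a half turn about z gives the same grasp; the last joint's range is limited). The gripper opens to 85 mm and grips with 20 to 120 N. Pads are 22 mm wide; open, the fingers measure 114 mm over their backs; the gripper's body (76 mm by 85 mm) begins 54 mm behind the grasp point. The pads swing forward as they close: fully open they stand 13 mm farther back than shut.
Start: joints at [-77.676, 17.813, 0.802, 86.603, -0.252, 75.585, -1.558], TCP at [0.14, 0.532, 0.248] pointing down, gripper open.
Joint ranges: [-154.91, 154.91], [-16.99, 109.72], [-72.82, 74.43], [7.12, 147.25], [-82.49, 262.49], [11.32, 116.49], [-174.64, 174.64]. Speed limits (degrees/s): [159.86, 159.86, 180, 180, 180, 180, 180].

INTERFACE

Orientations are given as [roll, pitch, yaw] about the fixed x, y, z axes, in that order (R = Rz(yaw) Ry(pitch) Rx(roll)).
In Python, from station import robot, fingers, vision, workorder, recognise gives the robot as it stands. Calls block until the motion is done:
- robot.move_to(position, orientation): joint-space move of the TCP to a pose.
- robot.line_to(position, orientation=None, velocity=0.15, f_stop=None): straight line of the TCP; orientation=None keeps the orientation; velocity is the mean speed in m/s. With f_stop (N) it stops when the force on the tool has changed by that much, and returns True; else False.
- robot.move_j(angles): joint-space move.
- fingers.gripper_to(opening, force=None): opening from 0.0 (shut) to 1.0 (fully open); force is the grip in N (None keeps the last); returns when the fingers have stopped.
- robot.pause(seconds).
- robot.inverse_kinematics(position, orientation): joint angles nearest the present ones, or None.
- vision.grab_frame(name): name is "scene" or "top" or "wrist"; returns the picture (384x512x3 uint8, red, green, blue); there is no depth.
- vision.calibration(name): a dict with "mtx" (3x3 intrinsics, pixels), "k1" (the pictures are not rectified: a ray, as slopes to the right and down, at radius r is drawn at 1 + k1 r^2 times it, then the intrinsics apply), "extrinsics" (4x4, takes a point from world to camera coordinates); the wrist camera has in their place "T_tool_cam" (4x4, takes a point from camera to tool coordinates, whose origin is the TCP and whose axes are the flange's). Camera axes: x right, y up, looking along -z (the intrinsics and any distortion apply to the point x, -y, -z); pixel columns grow to the right and rows downward; lengths in m; the calibration is good to about 2 mm. A picture is of the moment at which its call begins: read the wrist's pose just before it. calibration takes no time and is no camera call.
A pose or a line that the arm cannot do raises robot.PlanningError and nothing moves.
- workorder.close_job(): hands the job in; it is judged then, once.
Trained networks look in the newest picture that a camera, given by its name, has taken for a name from the list of things; names that differ only in an ending like _2 or _b are one class to them, and where a whole thing is asked for, a point or a joint stands for the part that bears it (a point fixed in the world has none). Each returns a list of dicts, best first, with "p" (0 to 1); they miss things now and then, are a little off and sometimes report something else, mostly with a low value. They report only what shows in the picture. A call takes as long as a camera call. They do not tell look-alikes from the thing itself.
- recognise(label, camera): "rect" ([centre column, centre row, width, height] in pixels, round what is visible of it).
Readings, each from a call of its own:
- robot.current_time_s(): time.
- robot.current_joint_positions(): joint angles.
- robot.current_dq(): joint speeds.
- robot.current_joint_torque(): joint torques, N m.
- robot.current_tool_pos(): TCP position.
- robot.current_eef_rot(): TCP orientation.
- robot.current_contact_force(): force on the tool from outside, world axes, zero at the start.
- robot.current_torque(): the same for the moment, N m.
- robot.current_finger_gap(): opening from 0.0 (shut) to 1.0 (fully open).
- robot.current_gripper_force(): force on a finger pad.
Only numpy, scipy, OpenCV 4.12 (cv2) and the standard library are available. Lean on these libraries where they do the work, as an engineer would, in place of code of your own. Each camera call takes 0.05 s, during which the arm holds its last target. There are 200 camera calls.

## Working session

There is one attempt and no reset: what is moved stays moved. The work goes in short steps, each a Python script; the robot and the scene stay as the last script left them, time stands still between calls to the robot, and variables do not carry over. Pictures are saved under pics/ and viewed, at most 10 in all, crops included, and the job is handed in when it is done.

```bash
mkdir -p pics; ls; cat > h.py <<'E'
import numpy as np, cv2
from station import robot, fingers, vision, workorder, recognise
from scipy.spatial.transform import Rotation as R
def cam(name):
    c=vision.calibration(name); K=np.array(c["mtx"]); k1=c["k1"]
    if name=="wrist":
        T=np.eye(4); T[:3,:3]=R.from_euler('xyz',robot.current_eef_rot(),degrees=True).as_matrix(); T[:3,3]=robot.current_tool_pos()
        T=T@np.array(c["T_tool_cam"])
    else: T=np.linalg.inv(np.array(c["extrinsics"]))
    return K,k1,T
def ray(c,u,v):
    K,k1,T=c
    p=cv2.undistortPoints(np.array([[[u,v]]],float),K,np.array([k1,0,0,0,0.]))[0,0] if 0 else np.linalg.inv(K)@[u,v,1]
    d=np.array(p[:2]); q=d.copy()
    for _ in range(20): q=d/(1+k1*(q@q))
    return T[:3,3], T[:3,:3]@np.array([q[0],-q[1],-1])
def onz(c,u,v,z):
    o,d=ray(c,u,v); return o+d*(z-o[2])/d[2]
def proj(c,P):
    K,k1,T=c; p=np.linalg.inv(T)@np.append(P,1); q=np.array([p[0],-p[1]])/-p[2]
    q=q*(1+k1*(q@q)); return (K@np.append(q,1))[:2]
def save(im,n): cv2.imwrite(f"pics/{n}.png",cv2.cvtColor(im,cv2.COLOR_RGB2BGR))
E
python3 - <<'E'
from h import *
for n in("top","scene"):
    im=vision.grab_frame(n); save(im,n); c=cam(n); print(n,c[2][:3,3].round(3))
    for l,z in(("nut",.03),("rotor",.08),("centrifuge",.09),("beaker",.05),("bottle_blue",.06),("bottle_amber",.08),("sample_cup",.04),("label_roll",.02)):
        for r in recognise(l,n)[:4]: print(l,round(r["p"],2),np.round(r["rect"]),onz(c,r["rect"][0],r["rect"][1],z).round(3))
a,b=cv2.imread("pics/top.png"),cv2.imread("pics/scene.png")
print(robot.current_time_s(), robot.current_eef_rot())
E
```

```text
pics
top [ 0.371 -0.149  1.297]
nut 0.7 [377. 193.  21.  13.] [ 0.485 -0.536  0.03 ]
nut 0.63 [369. 226.  20.  17.] [ 0.378 -0.506  0.03 ]
nut 0.46 [245. 200.  17.  19.] [ 0.467 -0.106  0.03 ]
rotor 0.75 [178. 183.  43.  47.] [0.518 0.098 0.08 ]
centrifuge 0.85 [170. 163.  82. 132.] [0.581 0.123 0.09 ]
centrifuge 0.75 [282. 210.  18.  12.] [ 0.428 -0.225  0.09 ]
beaker 0.69 [308. 156.  23.  27.] [ 0.607 -0.312  0.05 ]
bottle_blue 0.83 [345. 188.  25.  17.] [ 0.497 -0.428  0.06 ]
bottle_blue 0.24 [337. 217.  20.  22.] [ 0.408 -0.398  0.06 ]
bottle_amber 0.71 [343. 156.  33.  30.] [ 0.599 -0.418  0.08 ]
sample_cup 0.58 [334. 217.  18.  20.] [ 0.406 -0.392  0.04 ]
sample_cup 0.39 [348. 190.  25.  17.] [ 0.496 -0.44   0.04 ]
label_roll 0.64 [272. 166.  19.  18.] [ 0.579 -0.198  0.02 ]
scene [-0.273 -0.684  0.886]
nut 0.75 [385. 281.  25.  23.] [ 0.468 -0.54   0.03 ]
nut 0.59 [268. 239.  26.  23.] [ 0.417 -0.231  0.03 ]
nut 0.58 [240. 212.  12.  24.] [ 0.453 -0.107  0.03 ]
nut 0.58 [357. 303.  28.  28.] [ 0.37  -0.513  0.03 ]
rotor 0.7 [194. 160.  48.  23.] [0.511 0.114 0.08 ]
centrifuge 0.76 [206. 137.  90. 136.] [0.619 0.159 0.09 ]
beaker 0.72 [329. 207.  27.  38.] [ 0.6   -0.309  0.05 ]
bottle_blue 0.68 [350. 244.  25.  48.] [ 0.5   -0.424  0.06 ]
bottle_amber 0.68 [365. 217.  28.  55.] [ 0.592 -0.418  0.08 ]
sample_cup 0.56 [321. 264.  23.  35.] [ 0.414 -0.391  0.04 ]
sample_cup 0.33 [197. 162.  58.  29.] [0.548 0.139 0.04 ]
label_roll 0.77 [290. 205.  21.  20.] [ 0.571 -0.199  0.02 ]
label_roll 0.22 [204. 136.  96. 136.] [0.699 0.243 0.02 ]
0.9 [1.79999608e+02 3.77702649e-04 1.65290959e+02]
```

```bash
python3 - <<'E'
import cv2
a=cv2.imread("pics/top.png")[100:260,110:430]
cv2.imwrite("pics/topc.png",cv2.resize(a,None,fx=2.5,fy=2.5,interpolation=cv2.INTER_CUBIC))
E
```

```text
(no output)
```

View pics/topc.png

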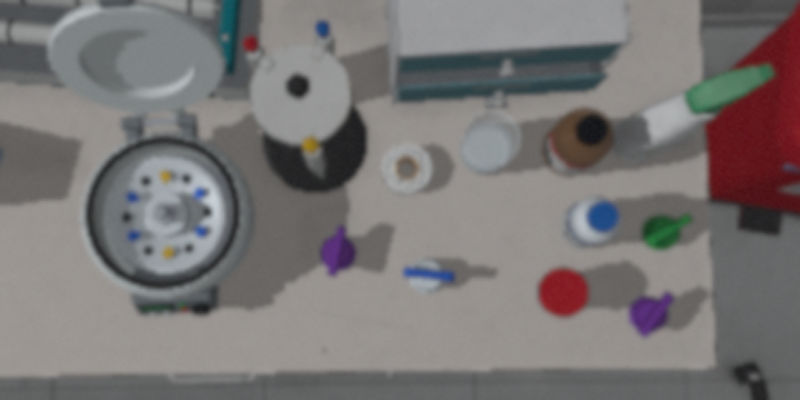

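Target nut (blue bar) is at full-image (281,209), i.e. about (0.42,-0.23), bar roughly along y. The purple and green ones are look-alikes, and the spindle is at (179,185).

```bash
python3 - <<'E'
from h import *
print(np.round(vision.calibration("wrist")["T_tool_cam"],3), vision.calibration("wrist")["mtx"])
for p in ([.515,.1,.2],[.42,-.23,.1]):
  for y in range(-180,180,30):
    j=robot.inverse_kinematics(p,[180,0,y]); print(p,y,None if j is None else np.round(j,0))
E
```

```text
[[-0.     0.958  0.287  0.074]
 [ 1.     0.001 -0.    -0.   ]
 [-0.001  0.287 -0.958 -0.124]
 [ 0.     0.     0.     1.   ]] [[319.47757842   0.         255.75319614]
 [  0.         319.47757842 195.74264126]
 [  0.           0.           1.        ]]
[0.515, 0.1, 0.2] -180 [-37.  18.  30.  96. -10.  69.  86.]
[0.515, 0.1, 0.2] -150 [-33.  18.  26.  96.  -8.  68. 115.]
[0.515, 0.1, 0.2] -120 [-30.  17.  22.  96.  -7.  68. 143.]
[0.515, 0.1, 0.2] -90 [-28.  17.  19.  96.  -6.  68. 172.]
[0.515, 0.1, 0.2] -60 [ -59.   27.   65.   97.  -26.   73. -139.]
[0.515, 0.1, 0.2] -30 [ -59.   27.   65.   97.  -26.   73. -109.]
[0.515, 0.1, 0.2] 0 [-46.  20.  44.  96. -15.  69. -89.]
[0.515, 0.1, 0.2] 30 [-44.  19.  40.  96. -13.  69. -61.]
[0.515, 0.1, 0.2] 60 [-45.  20.  42.  96. -14.  69. -30.]
[0.515, 0.1, 0.2] 90 [-44.  19.  40.  96. -13.  69.  -1.]
[0.515, 0.1, 0.2] 120 [-42.  19.  37.  96. -12.  69.  28.]
[0.515, 0.1, 0.2] 150 [-39.  18.  34.  96. -11.  69.  57.]
[0.42, -0.23, 0.1] -180 [-22.  31.  66. 111. -32.  60. 148.]
[0.42, -0.23, 0.1] -150 [-19.  28.  60. 111. -28.  58. 174.]
[0.42, -0.23, 0.1] -120 [ 73.  31. -62. 108.  31.  60. 148.]
[0.42, -0.23, 0.1] -90 [ -22.   30.   65.  111.  -32.   59. -123.]
[0.42, -0.23, 0.1] -60 [-22.  30.  65. 111. -32.  59. -93.]
[0.42, -0.23, 0.1] -30 [-22.  30.  65. 111. -32.  59. -63.]
[0.42, -0.23, 0.1] 0 [ -9.  22.  45. 111. -19.  55. -45.]
[0.42, -0.23, 0.1] 30 [-13.  24.  50. 111. -22.  56. -12.]
[0.42, -0.23, 0.1] 60 [-21.  29.  63. 111. -31.  59.  26.]
[0.42, -0.23, 0.1] 90 [-21.  30.  64. 111. -31.  59.  57.]
[0.42, -0.23, 0.1] 120 [-20.  29.  62. 111. -30.  59.  85.]
[0.42, -0.23, 0.1] 150 [-23.  31.  67. 111. -33.  60. 118.]
```

```bash
python3 - <<'E'
from h import *
robot.move_to([.40,.25,.28],[180,0,180])
robot.move_to([.515,.1,.26],[180,0,180])
c=cam("wrist"); im=vision.grab_frame("wrist"); save(im,"w_sp"); np.save("c_sp.npy",np.array([c[2]]))
for l in("rotor","centrifuge"): print(l,[(round(r["p"],2),np.round(r["rect"],1)) for r in recognise(l,"wrist")[:2]])
print(robot.current_time_s())
robot.move_to([.38,-.05,.28],[180,0,135])
robot.move_to([.42,-.23,.21],[180,0,90])
c=cam("wrist"); im2=vision.grab_frame("wrist"); save(im2,"w_nut"); np.save("c_nut.npy",c[2])
for r in recognise("nut","wrist")[:3]: print("nut",round(r["p"],2),np.round(r["rect"],1))
hsv=cv2.cvtColor(im2,cv2.COLOR_RGB2HSV); m=cv2.inRange(hsv,(100,120,60),(122,255,255))
n,l,s,ce=cv2.connectedComponentsWithStats(m); 
for i in np.argsort(-s[1:,4])[:3]+1: print(s[i],ce[i])
print(robot.current_time_s())
E
python3 -c "
import cv2,numpy as np
cv2.imwrite('pics/both.png',cv2.resize(np.hstack([cv2.imread('pics/w_sp.png')[:,60:460],cv2.imread('pics/w_nut.png')[:,60:460]]),None,fx=1,fy=1))"
```

```text
rotor [(0.87, array([263.3, 169.3, 147. , 148. ]))]
centrifuge [(0.61, array([262. , 202.1, 216.8, 321.5])), (0.23, array([ 28.1, 211.1,  54.7,  56.1]))]
3.2667
nut 0.77 [265.8 174.3  45.   72.2]
nut 0.7 [309.   48.   78.3  56.6]
[258 141  22  68 841] [268.8097503  174.06302021]
[324 345  18   5  32] [332.59375 346.875  ]
[330 350  15   5  25] [337.76 351.92]
5.0
```

View pics/both.png

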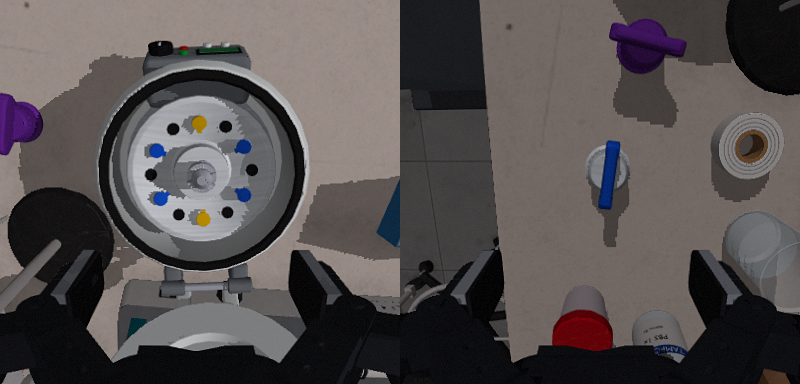

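Left: hub and spindle nose at about (262,178) in full-image pixels, with the housing aligned to x. Right: blue bar centred at (269,174), slightly off y.

```bash
python3 - <<'E'
from h import *
cal=vision.calibration("wrist"); K=np.array(cal["mtx"]);k1=cal["k1"]; print("k1",k1)
c=(K,k1,np.load("c_nut.npy")); im=cv2.imread("pics/w_nut.png")
hsv=cv2.cvtColor(im,cv2.COLOR_BGR2HSV); m=cv2.inRange(hsv,(100,120,40),(125,255,255))[130:220,240:300]
ys,xs=np.nonzero(m); P=np.array([onz(c,x+240,y+130,.045)[:2] for x,y in zip(xs,ys)])
ce,(w,h),a=cv2.minAreaRect(P.astype(np.float32)); 
e,v=np.linalg.eigh(np.cov(P.T)); d=v[:,1]
print("nut",P.mean(0).round(4),np.round(ce,4),w,h,"yaw",np.degrees(np.arctan2(d[1],d[0])))
cs=(K,k1,np.load("c_sp.npy")[0]); im=cv2.imread("pics/w_sp.png")
big=cv2.resize(im[120:240,200:330],None,fx=4.5,fy=4.5,interpolation=cv2.INTER_CUBIC)
g=onz(cs,262,178,.1065); print("sp guess nose",g)
g[2]=.08
for xc,col in((g,(0,0,255)),):
  for rad,z in((.027,.08),(.014,.0975),(.075,.08),(.0045,.1065)):
    pts=[(proj(cs,[xc[0]+rad*np.cos(t),xc[1]+rad*np.sin(t),z])-[200,120])*4.5 for t in np.linspace(0,6.28,60)]
    cv2.polylines(big,[np.int32(pts)],True,col,1)
cv2.imwrite("pics/spz.png",big)
E
```

```text
k1 -0.059517616667434124
nut [ 0.4317 -0.2206] [ 0.4315 -0.2213] 0.06482668220996857 0.012496622279286385 yaw 82.9393717125335
sp guess nose [0.50644189 0.10872921 0.1065    ]
```

View pics/spz.png

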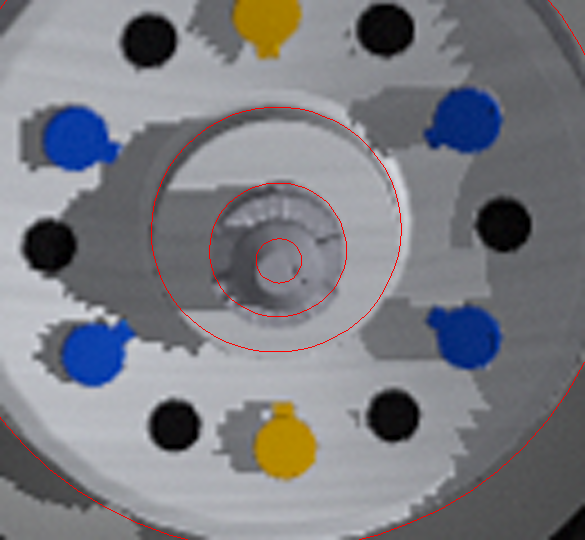

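```bash
python3 - <<'E'
from h import *
robot.move_to([.36,-.03,.26],[180,0,45])
robot.move_to([.434,.109,.2],[180,0,0])
robot.pause(.2)
c=cam("wrist"); im=vision.grab_frame("wrist"); save(im,"w_sp2"); np.save("c_sp2.npy",c[2]); print(robot.current_time_s(),c[2][:3,3])
g=np.array([.507,.1087,.0975]); u,v=np.int32(proj(c,g)); print(u,v)
u0,v0=u-60,v-60; big=cv2.resize(cv2.cvtColor(im,cv2.COLOR_RGB2BGR)[v0:v0+120,u0:u0+120],None,fx=5,fy=5,interpolation=cv2.INTER_CUBIC)
for rad,z in((.027,.08),(.014,.0975),(.0045,.1065)):
    pts=[(proj(c,[g[0]+rad*np.cos(t),g[1]+rad*np.sin(t),z])-[u0,v0])*5 for t in np.linspace(0,6.28,60)]
    cv2.polylines(big,[np.int32(pts)],True,(0,0,255),1)
cv2.imwrite("pics/spz2.png",big)
E
```

```text
7.475 [0.50605584 0.10786392 0.32518578]
255 99
```

View pics/spz2.png

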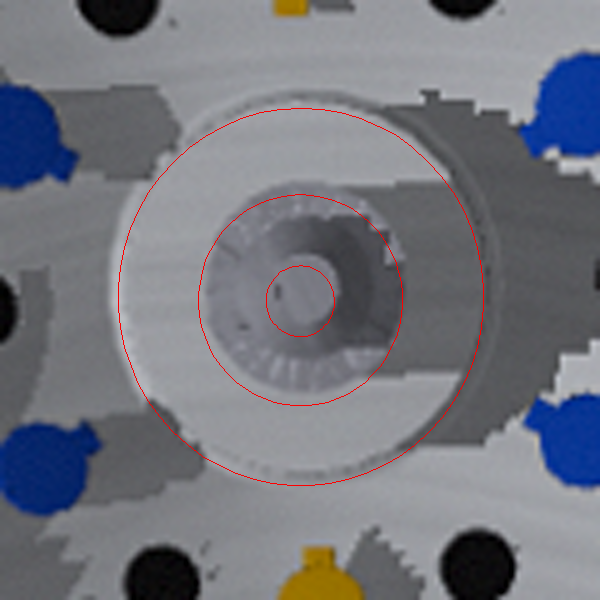

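```bash
python3 - <<'E'
from h import *
robot.move_to([.36,-.03,.24],[180,0,45])
robot.move_to([.4316,-.221,.13],[180,0,83])
fingers.gripper_to(.5,40)
print("stop",robot.line_to([.4316,-.221,.052],None,.08,f_stop=6), robot.current_tool_pos())
fingers.gripper_to(0,40)
print(robot.current_finger_gap(),robot.current_gripper_force(),robot.current_tool_pos(),robot.current_eef_rot())
robot.line_to([.4316,-.221,.24],None,.15)
robot.pause(.2)
c=cam("wrist"); im=vision.grab_frame("wrist"); save(im,"w_held"); np.save("c_held.npy",c[2])
t=np.array(robot.current_tool_pos()); print(t,robot.current_contact_force(),robot.current_time_s())
b=cv2.cvtColor(im,cv2.COLOR_RGB2BGR)
for x in(-.033,.033):
  for y in(-.0055,.0055):
    a=R.from_euler('xyz',robot.current_eef_rot(),degrees=True).apply([x,y,0]); p=np.int32(proj(c,t+a+[0,0,.001])); cv2.circle(b,tuple(p),2,(0,0,255),-1)
cv2.imwrite("pics/held.png",b)
E
```

```text
stop False [ 0.43203115 -0.22137537  0.0524778 ]
0.11703777875096552 43.42774271965027 [ 0.43210254 -0.22111548  0.05233775] [1.79938253e+02 1.10044752e-02 8.30114999e+01]
[ 0.4313307  -0.22089991  0.23953764] [ 0.32524263  0.467043   -1.02845347] 13.425
```

View pics/held.png

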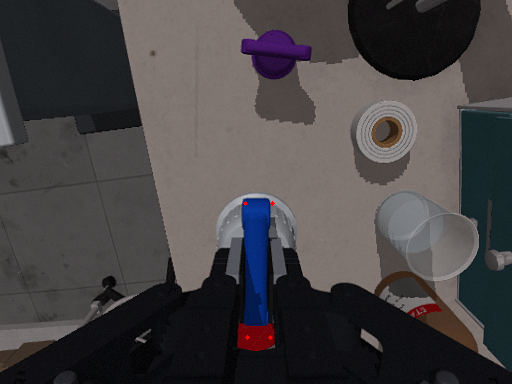

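The nut is pinched squarely on the bar (far end about (257,203), dots match), with no visible tilt. On to the spindle.

```bash
python3 - <<'E'
from h import *
robot.move_to([.37,-.03,.24],[180,0,130])
robot.move_to([.5085,.1085,.22],[180,0,182.5])
robot.line_to([.5085,.1085,.165],None,.1); robot.pause(.2)
f0=np.array(robot.current_contact_force()); print(f0,robot.current_tool_pos())
s=robot.line_to([.5085,.1085,.1425],None,.015,f_stop=5)
print(s,robot.current_tool_pos(),robot.current_contact_force(),robot.current_torque(),robot.current_time_s())
E
```

```text
[ 0.68719156 -0.12423782 -1.48524566] [0.50911512 0.10851301 0.16578247]
True [0.50843635 0.10849039 0.14328568] [ 0.49500816 -0.03153175  4.53165272] [ 0.00294583  0.04313716 -0.01757352] 17.575
```

```bash
python3 - <<'E'
from h import *
P=[.5085,.1085,.1435]
fingers.gripper_to(.165,20); robot.pause(.3)
print(robot.current_finger_gap(),robot.current_tool_pos())
T0=robot.current_torque()[2]; print("T0",T0)
y=182.5
while y<257:
    y=min(y+5,257); t=robot.current_time_s()
    robot.line_to(P,[180,0,y],velocity=.05)
    T=robot.current_torque()[2]-T0; f=robot.current_contact_force()
    print(y,round(T,3),np.round(f,1),round(robot.current_time_s()-t,2))
    if abs(T)>.07: break
print(robot.current_tool_pos(),robot.current_eef_rot(),robot.current_time_s())
c=cam("wrist"); im=vision.grab_frame("wrist"); save(im,"w_back"); np.save("c_back.npy",c[2])
E
```

```text
0.16424520802649203 [0.50713291 0.10847746 0.14197011]
T0 -0.0003356823023575359
187.5 -0.023 [-0.1  0.2  0.7] 0.25
192.5 -0.026 [ 0.  -0.1 -0.1] 0.25
197.5 -0.032 [-0.1  0.4 -0.6] 0.25
202.5 0.03 [ 0.3 -0.3 -0.5] 0.25
207.5 0.007 [-0.1  0.2  0.1] 0.25
212.5 0.011 [ 0.5 -0.9  0.8] 0.25
217.5 0.054 [ 0.4 -0.3  0.3] 0.25
222.5 0.038 [ 0.2 -0.1  0.3] 0.25
227.5 -0.038 [-0.1 -0.8 -0.3] 0.25
232.5 0.034 [ 0.   0.4 -0.5] 0.25
237.5 0.006 [ 0.1 -0.6 -0.4] 0.25
242.5 0.046 [-0.2 -0.5  0.1] 0.25
247.5 -0.037 [ 0.  -0.5  0.6] 0.25
252.5 -0.027 [-1.7  0.4 -0.5] 0.25
257 -0.014 [0.6 0.5 0.5] 0.25
[0.50850029 0.10844695 0.14350366] [ 1.79998257e+02  3.32205950e-03 -1.03213014e+02] 21.85
```

View pics/w_back.png

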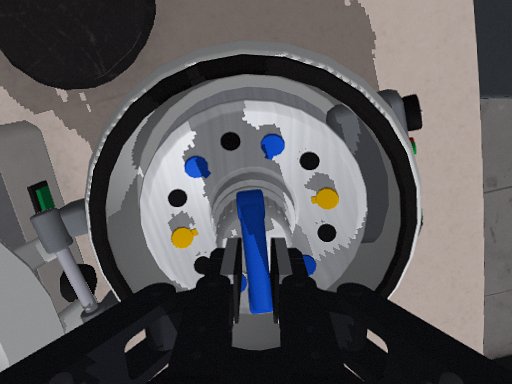

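```bash
python3 - <<'E'
from h import *
cal=vision.calibration("wrist"); K=np.array(cal["mtx"]);k1=cal["k1"]
for n,tz in(("held",.2395),("back",.1435)):
    im=cv2.imread(f"pics/w_{n}.png"); hsv=cv2.cvtColor(im,cv2.COLOR_BGR2HSV); m=cv2.inRange(hsv,(100,120,40),(125,255,255))[:,230:285]
    rows=[(r,np.nonzero(m[r])[0].min()+230,np.nonzero(m[r])[0].max()+230) for r in range(180,330) if m[r].any()]
    print(n,rows[::8],rows[-1])
# predicted top far end, in tool frame
T=np.array(cal["T_tool_cam"])
for drop in(0,.0065):
  for lag in (0,6):
    a=np.radians(lag)
    print(drop,lag,[proj((K,k1,T),[x*np.cos(a)-y*np.sin(a),x*np.sin(a)*1+y*np.cos(a),.0013+drop]).round(1) for x,y in((.033,0),(.0,-.0055),(0,.0055),(-.033,0))])
E
```

```text
held [(198, np.int64(246), np.int64(265)), (206, np.int64(242), np.int64(269)), (214, np.int64(242), np.int64(269)), (222, np.int64(242), np.int64(269)), (230, np.int64(244), np.int64(268)), (238, np.int64(244), np.int64(268)), (246, np.int64(244), np.int64(267)), (254, np.int64(245), np.int64(266)), (262, np.int64(245), np.int64(266)), (270, np.int64(245), np.int64(266)), (278, np.int64(246), np.int64(266)), (286, np.int64(245), np.int64(266)), (294, np.int64(245), np.int64(266)), (302, np.int64(245), np.int64(266)), (310, np.int64(245), np.int64(267)), (318, np.int64(244), np.int64(268))] (325, np.int64(251), np.int64(264))
back [(189, np.int64(256), np.int64(256)), (197, np.int64(237), np.int64(263)), (205, np.int64(237), np.int64(264)), (213, np.int64(238), np.int64(264)), (221, np.int64(240), np.int64(263)), (229, np.int64(242), np.int64(264)), (237, np.int64(243), np.int64(265)), (245, np.int64(244), np.int64(266)), (253, np.int64(245), np.int64(266)), (261, np.int64(246), np.int64(267)), (269, np.int64(247), np.int64(268)), (277, np.int64(242), np.int64(269)), (285, np.int64(241), np.int64(270)), (293, np.int64(249), np.int64(271)), (301, np.int64(249), np.int64(272)), (309, np.int64(250), np.int64(273))] (313, np.int64(252), np.int64(258))
0 0 [array([252.7, 201.4]), array([240.6, 272.2]), array([265.3, 272.2]), array([253.2, 333. ])]
0 6 [array([261.1, 201.8]), array([240.6, 271. ]), array([265.3, 273.3]), array([245.9, 332.7])]
0.0065 0 [array([252.8, 196.8]), array([241.2, 265. ]), array([264.9, 265. ]), array([253.3, 324. ])]
0.0065 6 [array([260.8, 197.2]), array([241.2, 263.9]), array([264.9, 266.1]), array([246.3, 323.7])]
```

The bar end moved from rows 198/325 (held) to 189/313 with the TCP at the same height, so the nut has dropped about 7 mm. Now forward.

```bash
cat > fw.py <<'E'
from h import *
def tq(n=6):
    v=[]
    for _ in range(n): v.append(robot.current_torque()[2]); robot.pause(.03)
    return float(np.mean(v))
E
python3 - <<'E'
from fw import *
fingers.gripper_to(.165,60)
robot.line_to([.5085,.1085,.1365],[180,0,257],velocity=.05); T0=tq(); print("T0",T0,robot.current_finger_gap())
y=257; z=.1365
while y>130:
    y-=5; z=max(.132,z-.00025)
    robot.line_to([.5085,.1085,z],[180,0,y],velocity=.05)
    T=tq(3)-T0
    print(y,round(T,3),np.round(robot.current_contact_force(),1))
    if T>.08: break
print(robot.current_time_s(),robot.current_finger_gap())
c=cam("wrist"); im=vision.grab_frame("wrist"); save(im,"w_f"); 
E
```

```text
T0 0.006374799254573874 0.16378467261791965
252 -0.005 [ 0.6 -0.3  0.5]
247 -0.027 [-0.3 -0.8  0.4]
242 0.019 [-0.5  0.7 -0.4]
237 -0.021 [ 0.1  0.1 -0.4]
232 -0.02 [ 0.1 -0.7  0.3]
227 -0.016 [ 0.6 -0.7 -0.5]
222 -0.014 [ 0.2 -0.7  0.2]
217 -0.013 [0.5 0.  0.2]
212 -0.038 [-0.   0.5  0.3]
207 -0.038 [-0.1 -0.5  0.9]
202 0.002 [-0.5 -0.2  0.2]
197 -0.014 [-0.5 -0.   0. ]
192 0.02 [-0.8  0.  -0.5]
187 0.022 [-0.5  0.1 -0.2]
182 -0.014 [ 0.  -0.3  0.8]
177 -0.001 [ 0.4  0.  -0.2]
172 0.023 [ 0.  -0.3 -0.4]
167 -0.008 [-0.4  0.1  0.1]
162 -0.01 [0.6 0.1 0.6]
157 -0.004 [0.7 0.4 0.3]
152 -0.006 [-1.1  0.3  0.2]
147 0.003 [ 0.4 -0.3  0.2]
142 -0.008 [-0.9 -0.3 -0.7]
137 0.023 [ 0.6 -0.3  0.2]
132 0.011 [ 1.9  0.7 -1.2]
127 0.063 [ 2.9  1.7 -1.5]
31.7083 0.16812464625155316
```

```bash
python3 - <<'E'
from fw import *
T0=.006; y=127
while y>80:
    y-=2.5
    robot.line_to([.5085,.1085,.132],[180,0,y],velocity=.05)
    T=tq(5)-T0
    print(y,round(T,3),np.round(robot.current_contact_force(),1),round(robot.current_finger_gap(),3))
    if T>.16: break
print(robot.current_time_s(),robot.current_tool_pos(),robot.current_eef_rot())
c=cam("wrist"); im=vision.grab_frame("wrist"); save(im,"w_f2"); np.save("c_f2.npy",c[2])
E
```

```text
124.5 0.2 [ 4.1  3.3 -1.6] 0.168
32.175 [0.50896252 0.10888057 0.13213727] [1.79935102e+02 1.18961952e-02 1.24572495e+02]
```

View pics/w_f2.png

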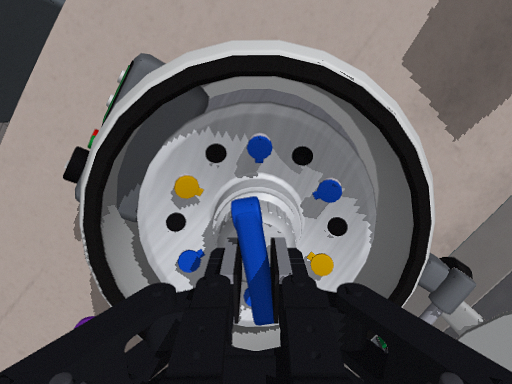

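The bar ends at rows about 198/325, as when held, with the TCP 1.3 mm above the bar top. So the underside is on the hub face and the torque is rising. I'll check the settled torque.

```bash
python3 - <<'E'
from fw import *
print(tq(20)); y=124.5
for _ in range(8):
    y-=1
    robot.line_to([.5085,.1085,.132],[180,0,y],velocity=.05)
    T=tq(10); print(y,round(T,3),np.round(robot.current_contact_force(),1),round(robot.current_finger_gap(),3))
    if T>.205: break
E
```

```text
0.22037801566504206
123.5 0.234 [ 5.2  2.3 -2.4] 0.165
```

```bash
python3 - <<'E'
from fw import *
fingers.gripper_to(.45); robot.pause(.2); print(tq(5))
c=cam("wrist"); save(vision.grab_frame("wrist"),"w_rel")
robot.line_to([.5085,.1085,.24],None,.12); robot.pause(.3)
save(vision.grab_frame("wrist"),"w_end"); print(robot.current_contact_force(),robot.current_time_s())
a=cv2.imread("pics/w_rel.png");b=cv2.imread("pics/w_end.png"); cv2.imwrite("pics/end.png",np.hstack([a[:,60:460],b[:,60:460]]))
E
```

```text
-0.0074867099058471605
[0.22876271 1.03718397 0.24745603] 35.65
```

View pics/end.png

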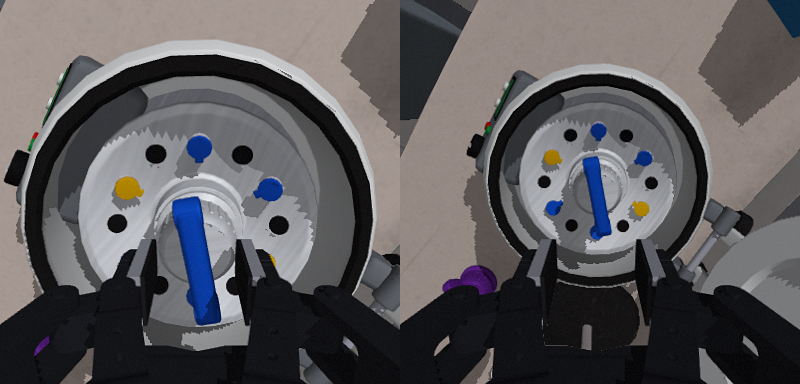

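The nut sits flat on the hub, the gripper is clear, and the bar kept its angle on release. Handing in.

```bash
python3 -c "
from h import *
print(workorder.close_job())"
```

```text
the job is handed in; nothing more can be done
None
```

The nut dropped into the thread, was run forward until it sat flat on the rotor hub and tightened to about 0.23 N m, and was then let go. The job was handed in at about 36 s of 69; the interface returned no verdict.

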